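# Test a relay at the third click

### The job

Gently pick up the clear-covered relay (its thin cover cracks if squeezed with more than about 40 N), set it upright, fully down in the rectangular nest on the black tester, and let go of it. Then grip the tester's bar-shaped selector knob and turn it clockwise by feel, counting the clicks, to the third click without running on to the fourth. The knob springs back if released, so finish while still holding it at the third click, with the relay seated in its nest and the other things on the bench left where they are.

Things in the scene. Friction and masses are not known exactly. Their poses are not given: they have to be found in the camera images.
- relay: Loose power relay, an upright block 28 mm (its x) by 50 mm (its y) by 40 mm high, about 90 g: black base 10 mm high below, thin clear cover above with a copper coil and steel frame inside. Stands on the bench. Origin at the centre of its underside, z up. Take it across the 28 mm; a grip of 20 to 35 N is safe. Either way round may go in the nest.
- tester: The relay tester, fixed: low black enclosure 150 mm (its x) by 270 mm (its y), flat top 50 mm above the bench. Origin at the centre of its underside, z up. Nest on its +y half, selector knob on its -y half, 132 mm apart. A small steel stud on top (13 mm wide, 12 mm high) does nothing.
- nest (a point): Centre of the nest's floor, level with the tester's top (50 mm above the bench); axes as the tester's. The nest is an aluminium rim 6 mm high, 3 mm thick, around an opening 34 mm (x) by 56 mm (y): the relay, its y along the nest's y, has 3 mm to spare on every side.
- selector_grip (a point): Grip point of the knob, on its vertical axis, 84 mm above the bench, 9 mm below its top; turns with it. Black upright bar 46 mm long (point x), 14 mm thick (point y: grip across), its round 48 mm foot 23 mm below this point; white pointer line on the bar's -x end. At home its x is +0.6 rad (anticlockwise) from the tester's x. White marks around it: home (longest) and five clicks.
- selector (a joint): Turn of the knob, rad: 0 at home, grows clockwise from above. Clicks every 0.40: first 0.40, second 0.80, third 1.20, fourth 1.60, fifth 2.00; end 2.08. It springs back home if let go, from anywhere. Torque to hold it: 0.1 N m and rising at each click, peak 0.17 a quarter of the way to the next, least 0.03 at three quarters. One grasp turns it all the way.
- flux_tin: Bystander: loose low round aluminium tin, 64 mm across and 22 mm high; origin at the centre of its underside.
- capacitor: Bystander: loose upright grey can, 35 mm across and 50 mm high; origin at the centre of its underside.
- transformer: Bystander: loose dark steel block 40 by 34 by 34 mm with copper coil ends; origin at the centre of its underside.
- screwdriver: Bystander: loose screwdriver 170 mm long, lying; origin under its middle, its x runs from handle to tip.
- heatsink: Bystander: loose finned aluminium block, 30 by 30 mm and 20 mm high; origin at the centre of its underside.
- bottle: Bystander: loose closed clear bottle, 60 mm across and 160 mm high; origin at the centre of its underside.
Mind the look-alikes: they are no part of the job. What is shaped like the relay but green or yellow is not meant.

How it is judged:
By the outcome, as a careful person would: the job done as asked, in the order asked, and still so for the second after the job is handed in, while the arm keeps its last pose, push and grip.
It also fails if it takes over 64 s, if anything falls off the work surface, if the arm or the gripper's body presses on something with over 40 N, if the wrist force passes 120 N, or if a joint passes its speed limit or range.

### The arm

A 6-joint arm with a two-finger parallel gripper is mounted at the origin on the work surface. World frame = base frame: x ahead of the robot, y to its left, z up, the work surface at z = 0. Lengths are in m, angles in rad, forces in N, time in s.
With the tool pointing down it reaches from about 0.275 to 1 m from the base axis. Payload 8.4 kg.
Tool frame: the origin (TCP) lies on the mounting face of the last link; the fingertips stand 173 mm ahead of it and the grasp point (between the pads) lies 155 mm ahead of it (manip.grasp_offset is the distance from the TCP to the grasp point, in m); y points along the fingers, z is the direction in which the jaws open and shut, and the axes are right-handed (so a half turn about y gives the same grasp; the last joint's range is limited). The gripper opens to 85 mm and grips with 20 to 120 N. Pads are 22 mm wide; open, the fingers measure 114 mm over their backs; the gripper's body (76 mm by 85 mm) begins 54 mm behind the grasp point. The pads swing forward as they close: fully open they stand 13 mm farther back than shut.
Start: joints at [-1.239, 0.353, 1.633, -0, 1.155, -0.002], TCP at [0.205, -0.591, 0.405] pointing down, gripper open.
Joint ranges: [-2.63, 2.63], [-0.92, 2.1], [0.06, 2.66], [-1.3, 4.44], [0, 2.69], [-3.02, 3.02]. Speed limits (rad/s): [2.22, 2.22, 2.79, 3.14, 3.14, 3.14].

### API

Orientations are given as a rotation vector (axis times angle).
In Python, from rig import manip, viewer gives the robot as it stands.
- The arm moves only by the tool arm_command, never from a script. Its argument "deltas" is a list that holds one entry, the list of rows, each a list of 7 numbers: the shift along the world's x, y, z each as a share of 100 mm, from -1 to 1, then the turn, a rotation vector about the world's x, y, z each as a share of 2 rad, from -1 to 1, then the opening, from 0 (shut) to 1 (fully open). A call has 1 to 12 rows; each row is the pose to reach, as a shift and turn from the pose measured when the call began; what a row does not reach only later rows make up. A row lasts 1/12 s, in which the tool goes at most 41.7 mm and 7.16 degrees, less where a joint would pass 70% of its speed; a pose out of reach is approached as far as the arm can. A call with a number of a shift or a turn outside -1 to 1 is refused whole. A call with a gripper value outside its range is refused whole. The fingers move at their own pace and stop on an object; "force" is the grip in N (left out, the last holds). Time passes only in rows, so rows that repeat a pose let the fingers close. It gives the time, the measured TCP pose, the force and the opening at its end, in the units of the state.
- manip.state(): the state, without advancing time (a new reading comes with each control period).
- viewer.read_camera(name): name is "side" or "top"; returns a dict with "img" (420x560x3 uint8, red, green, blue), "fx", "fy", "cx", "cy" (pixels), "R" (3x3) and "t" (3): a world point X has camera coordinates R X + t. Camera axes: x right, y down, z forward; pixel columns grow to the right and rows downward; lengths in m; the calibration is good to about 2 mm. A picture is of the moment at which its call begins. There is no depth.
- manip.job_done(): hands the job in, once; it reports no verdict.
The state is a dict: "clock": time; "joint_positions": joint angles; "dq": joint speeds; "effort": joint torques, N m; "position": TCP position; "tcp_rot": TCP orientation; "contact_force": force on the tool from outside, world axes, zero at the start; "ft_torque": the same for the moment, N m; "width": finger opening in m.
Only numpy, scipy, OpenCV 4.12 (cv2) and the standard library are available. Lean on these libraries where they do the work, as an engineer would, in place of code of your own. Each camera call takes 0.05 s, during which the arm holds its last target.

## Working session

There is one attempt and no reset: what is moved stays moved. The work goes in short steps, Python scripts to look and compute and a tool call to move; the robot and the scene stay as the last step left them, time stands still between calls to the robot, and variables do not carry over. Pictures are saved under pics/ and viewed, and the job is handed in when it is done.

Besides the shell and the picture viewer there is one more tool, called after ">>>" as name([rows], argument=value, ...), one row to a line, values as JSON. arm_command: Moves the arm, as the interface text tells. Shift numbers are shares of 100 mm and turn numbers shares of 2 rad, none past 1 either way. Its arguments: {"type":"object","properties":{"deltas":{"type":"array","items":{"type":"array","items":{"type":"array","items":{"type":"number"}}}},"force":{"type":"number"}},"required":["deltas"]}

```bash
ls; mkdir -p pics; python3 - <<'E'
from rig import manip, viewer
import cv2
print(manip.state(), manip.grasp_offset)
for n in ("side","top"):
    c=viewer.read_camera(n); cv2.imwrite(f"pics/{n}0.png",cv2.cvtColor(c["img"],cv2.COLOR_RGB2BGR))
    print(n,{k:c[k] for k in c if k!="img"})
E
```

```text
pics
{'clock': 0.0, 'joint_positions': array([-1.23941665e+00,  3.53651511e-01,  1.63411679e+00, -2.03138404e-05,
        1.15519616e+00, -2.36172041e-03]), 'dq': array([ 4.79003822e-04, -5.29402262e-04,  8.52897109e-06,  1.16579485e-05,
       -1.22669927e-04,  9.52993454e-04]), 'effort': array([ 6.05449641e-04, -6.05254698e+01, -3.42070627e+01,  1.28691804e-04,
        9.42235318e-03,  4.13501937e-05]), 'position': array([ 0.20468349, -0.59029325,  0.40396684]), 'tcp_rot': array([-0.34397823,  2.04203029, -2.03923613]), 'contact_force': array([ 0.36603903, -1.10619608,  1.07715804]), 'ft_torque': array([-0.02232127,  0.05091967,  0.02309457]), 'width': 0.0852787714937185} 0.1547
side {'fx': 451.42890148553425, 'fy': 451.42890148553425, 'cx': 280.33521051903904, 'cy': 209.30568367599486, 'R': array([[ 0.9180985 , -0.39634796,  0.0018534 ],
       [-0.28600445, -0.66572223, -0.68921359],
       [ 0.27440225,  0.63223588, -0.72455586]]), 't': array([-0.45722966,  0.29673807,  0.72712374])}
top {'fx': 430.2642313867101, 'fy': 430.2642313867101, 'cx': 283.5459759173367, 'cy': 213.8372426267922, 'R': array([[ 0.00626754, -0.99973024,  0.02236438],
       [-0.98061367, -0.01052488, -0.19566822],
       [ 0.19585082, -0.02070446, -0.98041511]]), 't': array([0.13340305, 0.56165532, 0.98927565])}
```

View pics/side0.png

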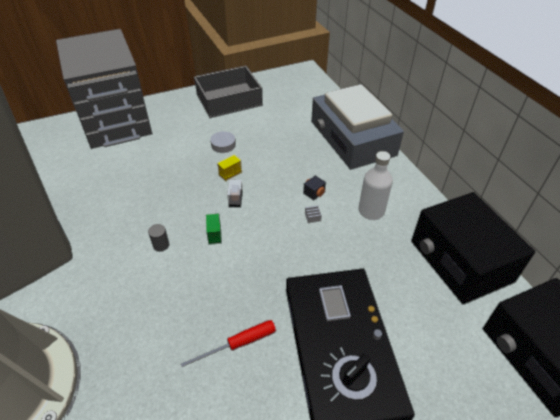

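View pics/top0.png

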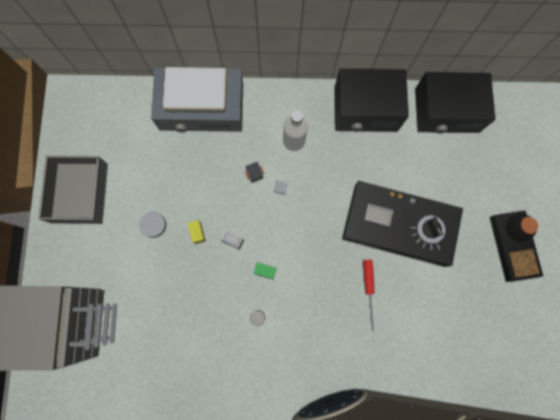

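The top view shows the grey-clear relay at (232,240), the yellow look-alike at (196,232), the green one at (265,271), the nest at (379,215) and the knob at (431,229). In the side view these are relay (235,193), yellow (230,168), green (213,228), nest (335,303) and knob (354,376). The transformer, at side (315,187), is dark with copper ends. My choice is the grey one, and I'll check it in a crop.

```bash
cat > h.py <<'E'
import numpy as np, cv2
from rig import manip, viewer
def cam(n): return viewer.read_camera(n)
def ray(c,u,v):
    d=c["R"].T@np.array([(u-c["cx"])/c["fx"],(v-c["cy"])/c["fy"],1]); return -c["R"].T@c["t"],d
def onz(c,u,v,z):
    o,d=ray(c,u,v); return o+d*(z-o[2])/d[2]
def proj(c,X):
    p=c["R"]@np.array(X)+c["t"]; return c["fx"]*p[0]/p[2]+c["cx"],c["fy"]*p[1]/p[2]+c["cy"]
def crop(c,u,v,r,s):
    im=cv2.cvtColor(c["img"],cv2.COLOR_RGB2BGR)[v-r:v+r,u-r:u+r]
    return cv2.resize(im,None,fx=s,fy=s,interpolation=cv2.INTER_CUBIC)
E
python3 - <<'E'
from h import *
t=cam("top");s=cam("side")
a=crop(s,235,193,24,8);b=crop(t,232,240,24,8)
cv2.imwrite("pics/relay.png",np.hstack([a,b]))
a=crop(s,345,340,70,5);b=crop(t,405,223,70,5)
cv2.imwrite("pics/tester.png",cv2.resize(np.hstack([a,b]),(800,400)))
E
```

```text
(no output)
```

View pics/relay.png

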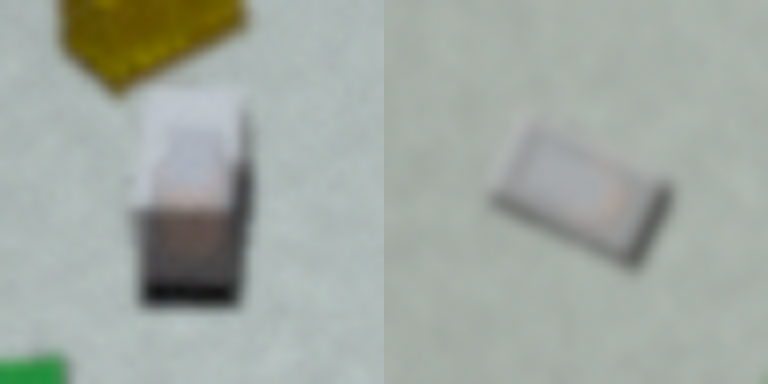

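View pics/tester.png

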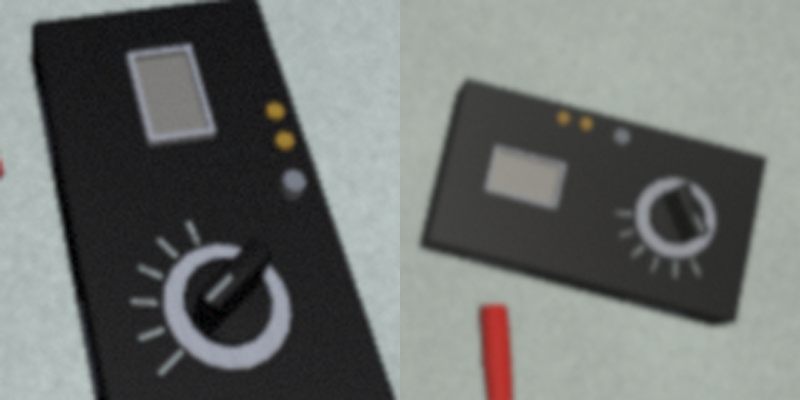

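The crop confirms it: the grey block at side (235,193) is clear-topped with a copper coil inside and a black base, and it stands upright. The tester crop shows the nest rim, the pale ring of the knob and the bar. Now I'll measure them.

```bash
cat > m.py <<'E'
from h import *
t=cam("top");s=cam("side")
print("cams",-t["R"].T@t["t"],-s["R"].T@s["t"])
# relay corners by eye
L=lambda x,y:(208+(x-384)/8-.5,216+y/8-.5)
for n,p,z in [("tl",(525,115),.04),("bl",(492,195),.04),("br",(634,262),.04),("tr",(668,185),.04)]:
    print("top",n,onz(t,*L(*p),z))
S=lambda x,y:(211+x/8-.5,169+y/8-.5)
for n,p,z in [("tl",(147,88),.04),("tr",(243,90),.04),("bl",(135,208),.04),("Bl",(142,304),0),("Br",(240,304),0)]:
    print("side",n,onz(s,*S(*p),z))
def blob(c,u,v,r,thr,name):
    g=cv2.cvtColor(c["img"],cv2.COLOR_RGB2GRAY)
    m=np.zeros_like(g); m[v-r:v+r,u-r:u+r]=(g[v-r:v+r,u-r:u+r]>thr)
    cs,_=cv2.findContours(m,cv2.RETR_EXTERNAL,cv2.CHAIN_APPROX_NONE)
    return max(cs,key=cv2.contourArea)
for c,n,nu,ku in ((t,"top",(379,215),(431,229)),(s,"side",(335,303),(354,376))):
    cn=blob(c,*nu,22,95,n)
    P=np.array([onz(c,*q[0],.056)[:2] for q in cn])*1000
    r=cv2.minAreaRect(P.astype(np.float32)); print(n,"nest",r)
    b=cv2.boxPoints(r);e=b[1]-b[0];f=b[2]-b[1];e=e if np.hypot(*e)>np.hypot(*f) else f;print(" long axis yaw",np.degrees(np.arctan2(e[1],e[0]))%180)
    cn=blob(c,*ku,26,115,n)
    for z in(.0505,.061):
        P=np.array([onz(c,*q[0],z)[:2] for q in cn])*1000
        print(n,"knob",z,cv2.minEnclosingCircle(P.astype(np.float32)),cv2.fitEllipse(P.astype(np.float32)))
E
python3 m.py
```

```text
cams [0.35618033 0.15976083 1.07681541] [ 0.30512588 -0.44339063  0.73220511]
top tl [0.5219965  0.27973785 0.04      ]
top bl [0.49740406 0.28889143 0.04      ]
top br [0.47744234 0.24547563 0.04      ]
top tr [0.50095388 0.23581538 0.04      ]
side tl [0.4973482  0.29172685 0.04      ]
side tr [0.52195086 0.28026043 0.04      ]
side bl [0.47870142 0.24723641 0.04      ]
side Bl [0.478146   0.24980748 0.        ]
side Br [0.50347865 0.23892485 0.        ]
top nest ((560.774658203125, -92.42935180664062), (63.67729568481445, 42.151695251464844), 75.32748413085938)
 long axis yaw 75.32752
top knob 0.0505 ((527.6312255859375, -220.1505889892578), 33.23055648803711) ((528.1707153320312, -221.39718627929688), (60.81726837158203, 61.28270721435547), 42.8968505859375)
top knob 0.061 ((525.8771362304688, -216.26390075683594), 32.89049530029297) ((526.4110717773438, -217.4976348876953), (60.195064544677734, 60.65571212768555), 42.89724349975586)
side nest ((559.3031005859375, -92.93618774414062), (63.60679244995117, 41.056243896484375), 75.32548522949219)
 long axis yaw 75.32545
side knob 0.0505 ((526.6609497070312, -219.64964294433594), 33.754150390625) ((527.0052490234375, -219.3973388671875), (61.129432678222656, 62.45574951171875), 155.6077880859375)
side knob 0.061 ((523.2486572265625, -223.09580993652344), 33.23427963256836) ((523.5877075195312, -222.847412109375), (60.18788528442383, 61.4937744140625), 155.60780334472656)
```

```bash
python3 - <<'E'
from h import *
from scipy.spatial.transform import Rotation as R
s=manip.state(); M=R.from_rotvec(s["tcp_rot"]).as_matrix(); print(M.round(3))
print("jaw yaw",np.degrees(np.arctan2(M[1,2],M[0,2])), s["position"]+M[:,1]*.1547)
t=cam("top")
print("yellow",onz(t,196,232,.04),"green",onz(t,265,271,.04),"stud",onz(t,412.5,200.5,.062))
E
```

```text
[[-0.945 -0.     0.328]
 [-0.328  0.    -0.945]
 [ 0.    -1.    -0.   ]]
jaw yaw -70.87462265011328 [ 0.20472101 -0.59038709  0.24972948]
yellow [0.51608392 0.35002667 0.04      ] green [0.42339    0.18136357 0.04      ] stud [ 0.59542656 -0.17584429  0.062     ]
```

>>> arm_command([
  [[0.35,0.95,0,0,0,0.05,0.65],[0.35,0.95,0,0,0,0.05,0.65],[0.35,0.95,0,0,0,0.05,0.65]],
], force=28)

```text
clock: 0.6
position: [0.2402, -0.4921, 0.4039]
tcp_rot: [-0.437, 1.985, -1.978]
contact_force: [0.5, -0.5, 0.5]
width: 0.0557
```

>>> arm_command([
  [[0.35,0.95,0,0,0,0.05,0.65],[0.35,0.95,0,0,0,0.05,0.65],[0.35,0.95,0,0,0,0.05,0.65]],
])

```text
clock: 0.85
position: [0.2755, -0.3937, 0.4036]
tcp_rot: [-0.526, 1.925, -1.914]
contact_force: [0.2, 0.2, -0.3]
width: 0.0556
```

>>> arm_command([
  [[0.35,0.95,0,0,0,0.05,0.65],[0.35,0.95,0,0,0,0.05,0.65],[0.35,0.95,0,0,0,0.05,0.65]],
])

```text
clock: 1.1
position: [0.3107, -0.2955, 0.4035]
tcp_rot: [-0.611, 1.863, -1.85]
contact_force: [-0.1, -0.7, -0.4]
width: 0.0557
```

>>> arm_command([
  [[0.35,0.95,0,0,0,0.05,0.65],[0.35,0.95,0,0,0,0.05,0.65],[0.35,0.95,0,0,0,0.05,0.65]],
])

```text
clock: 1.35
position: [0.3459, -0.1976, 0.4036]
tcp_rot: [-0.691, 1.799, -1.784]
contact_force: [-0.1, -0.5, -0.1]
width: 0.0555
```

>>> arm_command([
  [[0.35,0.95,0,0,0,0.05,0.65],[0.35,0.95,0,0,0,0.05,0.65],[0.35,0.95,0,0,0,0.05,0.65]],
])

```text
clock: 1.6
position: [0.3814, -0.0997, 0.4039]
tcp_rot: [-0.766, 1.732, -1.717]
contact_force: [1.4, 0.1, -0.1]
width: 0.0558
```

>>> arm_command([
  [[0.35,0.95,0,0,0,0.05,0.65],[0.35,0.95,0,0,0,0.05,0.65],[0.35,0.95,0,0,0,0.05,0.65]],
])

```text
clock: 1.85
position: [0.4172, -0.0016, 0.4043]
tcp_rot: [-0.838, 1.664, -1.649]
contact_force: [0.0, -1.3, -0.6]
width: 0.0555
```

>>> arm_command([
  [[0.35,0.95,0,0,0,0.05,0.65],[0.35,0.95,0,0,0,0.05,0.65],[0.35,0.95,0,0,0,0.05,0.65]],
])

```text
clock: 2.1
position: [0.4533, 0.0968, 0.4047]
tcp_rot: [-0.905, 1.594, -1.578]
contact_force: [0.5, -0.7, 0.3]
width: 0.0554
```

```bash
cat >> h.py <<'E'
from scipy.spatial.transform import Rotation as Ro
def go(x,y,z,yaw):
    "shares to bring grasp point to x,y,z with jaw yaw (deg), tool down"
    s=manip.state(); M=Ro.from_rotvec(s["tcp_rot"]); m=M.as_matrix()
    c,sn=np.cos(np.radians(yaw)),np.sin(np.radians(yaw))
    zt=np.array([c,sn,0]);yt=np.array([0,0,-1.]);T=np.array([np.cross(yt,zt),yt,zt]).T
    d=(np.array([x,y,z+.1547])-s["position"])*10
    r=(Ro.from_matrix(T)*M.inv()).as_rotvec()/2
    print("clock",s["clock"],"jaw yaw",np.degrees(np.arctan2(m[1,2],m[0,2])).round(2),"grasp",(s["position"]+.1547*m[:,1]).round(4),"w",s["width"],"F",s["contact_force"].round(1),"Mz",s["ft_torque"].round(3))
    print("need shift",d.round(3),"turn",r.round(4))
E
python3 -c "
from h import *
go(.4998,.263,.1,-24)"
```

```text
clock 2.1 jaw yaw -30.35 grasp [0.4533 0.0984 0.2501] w 0.055418228446489796 F [ 0.5 -0.7  0.3] Mz [-0.056 -0.013  0.002]
need shift [ 0.465  1.662 -1.5  ] turn [-0.005  -0.0002  0.0554]
```

>>> arm_command([
  [[0.25,0.9,-0.2,0,0,0.03,0.65],[0.25,0.9,-0.2,0,0,0.03,0.65],[0.25,0.9,-0.2,0,0,0.03,0.65]],
])

```text
clock: 2.35
position: [0.479, 0.1906, 0.3841]
tcp_rot: [-0.944, 1.552, -1.535]
contact_force: [0.2, 0.6, -0.0]
width: 0.0554
```

>>> arm_command([
  [[0.22,0.7,-0.4,0,0,0.025,0.65],[0.22,0.7,-0.4,0,0,0.025,0.65],[0.22,0.7,-0.4,0,0,0.025,0.65],[0.22,0.7,-0.4,0,0,0.025,0.65]],
])

```text
clock: 2.68
position: [0.5009, 0.2618, 0.3425]
tcp_rot: [-0.979, 1.517, -1.499]
contact_force: [-0.6, -0.8, 0.5]
width: 0.0553
```

```bash
python3 -c "
from h import *
go(.4998,.263,.1,-24)"
```

```text
clock 2.6833 jaw yaw -23.83 grasp [0.5005 0.2634 0.1878] w 0.055286737718695744 F [-0.6 -0.8  0.5] Mz [-0.002  0.     0.034]
need shift [-0.011  0.012 -0.878] turn [-0.0051 -0.0014 -0.0015]
```

>>> arm_command([
  [[-0.01,0.01,-0.4,-0.005,0,0,0.65],[-0.01,0.01,-0.8,-0.005,0,0,0.65],[-0.01,0.01,-1.0,-0.005,0,0,0.65],[-0.01,0.01,-1.0,-0.005,0,0,0.65]],
])

```text
clock: 3.02
position: [0.498, 0.2606, 0.2392]
tcp_rot: [-0.992, 1.513, -1.51]
contact_force: [-1.3, -0.3, 0.2]
width: 0.0556
```

```bash
python3 - <<'E'
from h import *
go(.4998,.263,.03,-24)
s=cam("side");t=cam("top")
cv2.imwrite("pics/g1.png",np.hstack([crop(s,235,175,50,4),crop(t,235,235,50,4)]))
E
```

```text
clock 3.0167 jaw yaw -23.88 grasp [0.4967 0.2601 0.0845] w 0.05558169809193593 F [-1.3 -0.3  0.2] Mz [0.002 0.017 0.026]
need shift [ 0.018  0.024 -0.545] turn [ 0.0017 -0.0045 -0.0011]
```

View pics/g1.png

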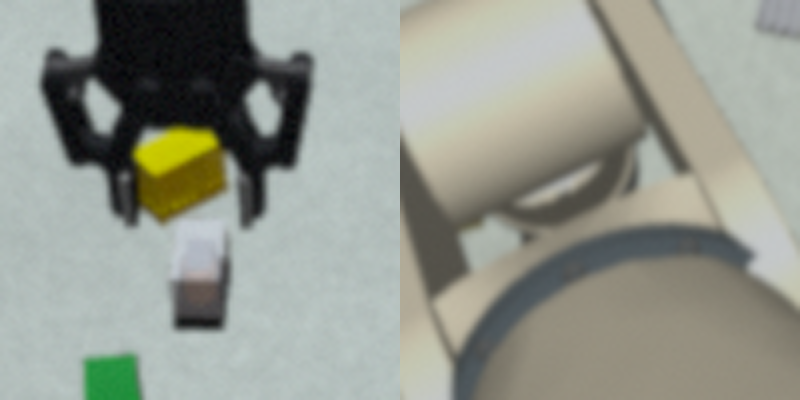

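The side view shows the fingers straddling above the relay (crop centre about (200,275)), with yellow behind and clear of them. Descending.

>>> arm_command([
  [[0.02,0.025,-0.2,0,-0.004,0,0.65],[0.02,0.025,-0.4,0,-0.004,0,0.65],[0.02,0.025,-0.54,0,-0.004,0,0.65],[0.02,0.025,-0.54,0,-0.004,0,0.65],[0.02,0.025,-0.54,0,-0.004,0,0.65]],
])

```text
clock: 3.53
position: [0.5028, 0.2643, 0.1911]
tcp_rot: [-0.976, 1.505, -1.511]
contact_force: [0.4, 0.4, -0.1]
width: 0.0557
```

```bash
python3 - <<'E'
from h import *
go(.4998,.263,.03,-24)
s=cam("side")
cv2.imwrite("pics/g2.png",crop(s,235,175,50,7))
E
```

```text
clock 3.5333 jaw yaw -23.91 grasp [0.5038 0.2643 0.0364] w 0.0556767576629013 F [ 0.4  0.4 -0.1] Mz [-0.005 -0.021 -0.016]
need shift [-0.03  -0.013 -0.064] turn [-0.0002  0.0032 -0.0008]
```

View pics/g2.png

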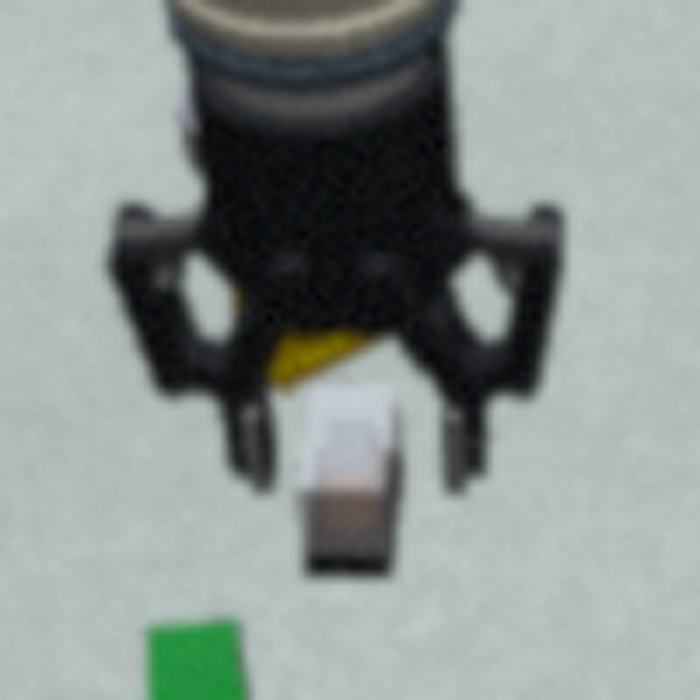

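>>> arm_command([
  [[-0.03,-0.01,-0.06,0,0.003,0,0.65],[-0.03,-0.01,-0.06,0,0.003,0,0.65],[-0.03,-0.01,-0.06,0,0.003,0,0.65]],
])

```text
clock: 3.83
position: [0.5001, 0.2634, 0.1863]
tcp_rot: [-0.98, 1.509, -1.509]
contact_force: [0.3, -0.3, 0.6]
width: 0.0554
```

```bash
python3 - <<'E'
from h import *
go(.4998,.263,.03,-24)
E
```

```text
clock 3.8333 jaw yaw -23.91 grasp [0.5004 0.2636 0.0316] w 0.055356767988195416 F [ 0.3 -0.3  0.6] Mz [-0.022  0.02  -0.006]
need shift [-0.003 -0.004 -0.016] turn [-0.0007  0.001  -0.0008]
```

>>> arm_command([
  [[0,0,0,0,0,0,0.45],[0,0,0,0,0,0,0.4],[0,0,0,0,0,0,0.35],[0,0,0,0,0,0,0.2],[0,0,0,0,0,0,0.2],[0,0,0,0,0,0,0.2],[0,0,0,0,0,0,0.2],[0,0,0,0,0,0,0.2]],
], force=28)

```text
clock: 4.5
position: [0.5002, 0.2635, 0.1865]
tcp_rot: [-0.979, 1.509, -1.509]
contact_force: [-1.2, -0.4, 5.3]
width: 0.0271
```

>>> arm_command([
  [[0,0,0.1,0,0,0,0.2],[0,0,0.3,0,0,0,0.2],[0,0,0.5,0,0,0,0.2],[0,0,0.75,0,0,0,0.2],[0,0,1.0,0,0,0,0.2],[0,0,1.0,0,0,0,0.2],[0,0,1.0,0,0,0,0.2]],
])

```text
clock: 5.08
position: [0.5005, 0.2637, 0.2881]
tcp_rot: [-0.976, 1.508, -1.508]
contact_force: [0.4, -0.2, -1.3]
width: 0.0275
```

```bash
python3 - <<'E'
from h import *
go(.560,-.0927,.13,-14.5)
s=cam("side")
cv2.imwrite("pics/g3.png",crop(s,235,145,60,6))
E
```

```text
clock 5.0833 jaw yaw -23.9 grasp [0.5013 0.2642 0.1334] w 0.02754237017236856 F [ 0.4 -0.2 -1.3] Mz [ 0.007 -0.015 -0.011]
need shift [ 0.595 -3.564 -0.034] turn [-0.0016  0.0024  0.0821]
```

View pics/g3.png

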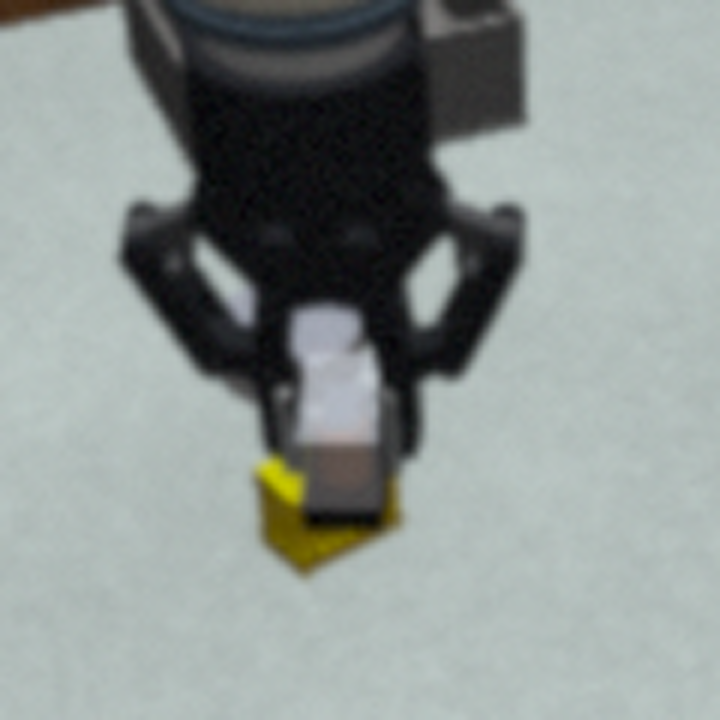

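The side view shows the relay hanging level between the pads with the yellow block behind it. The measured width is 27.5 mm. Carrying it to above the nest.

>>> arm_command([
  [[0.03,-0.15,0,0,0,0.01,0.2],[0.08,-0.45,0,0,0,0.02,0.2],[0.12,-0.75,0,0,0,0.02,0.2],[0.15,-1.0,0,0,0,0.02,0.2]],
])

```text
clock: 5.47
position: [0.5143, 0.1619, 0.2852]
tcp_rot: [-1.007, 1.481, -1.48]
contact_force: [0.0, 0.3, -1.2]
width: 0.0274
```

>>> arm_command([
  [[0.05,-0.3,0,0,0,0.01,0.2],[0.1,-0.65,0,0,0,0.02,0.2],[0.15,-0.95,0,0,0,0.02,0.2]],
])

```text
clock: 5.72
position: [0.5285, 0.0651, 0.2837]
tcp_rot: [-1.035, 1.454, -1.45]
contact_force: [0.7, 0.7, -2.2]
width: 0.0274
```

>>> arm_command([
  [[0.05,-0.3,0,0,0,0.01,0.2],[0.1,-0.65,0,0,0,0.02,0.2],[0.15,-0.95,0,0,0,0.02,0.2]],
])

```text
clock: 5.97
position: [0.5427, -0.0318, 0.2821]
tcp_rot: [-1.061, 1.426, -1.42]
contact_force: [0.7, 0.7, -0.1]
width: 0.0275
```

```bash
python3 - <<'E'
from h import *
go(.560,-.0927,.13,-14.5)
E
```

```text
clock 5.9667 jaw yaw -16.82 grasp [ 0.5417 -0.0318  0.1274] w 0.027545044780918137 F [ 0.7  0.7 -0.1] Mz [ 0.1   -0.015  0.008]
need shift [ 0.173 -0.609  0.026] turn [ 0.0001 -0.0031  0.0202]
```

>>> arm_command([
  [[0.09,-0.3,0,0,-0.003,0.01,0.2],[0.17,-0.55,0,0,-0.003,0.02,0.2],[0.17,-0.61,0,0,-0.003,0.02,0.2],[0.17,-0.61,0,0,-0.003,0.02,0.2],[0.17,-0.61,0,0,-0.003,0.02,0.2]],
])

```text
clock: 6.38
position: [0.5589, -0.0926, 0.2808]
tcp_rot: [-1.08, 1.397, -1.393]
contact_force: [-0.7, 0.9, -1.9]
width: 0.0274
```

```bash
python3 - <<'E'
from h import *
go(.560,-.0927,.095,-14.5)
s=cam("side");t=cam("top")
cv2.imwrite("pics/n1.png",np.hstack([crop(s,335,280,50,4),crop(t,379,215,50,4)]))
E
```

```text
clock 6.3833 jaw yaw -14.61 grasp [ 0.5585 -0.0925  0.1261] w 0.027438899472318062 F [-0.7  0.9 -1.9] Mz [-0.015 -0.011  0.02 ]
need shift [ 0.011 -0.001 -0.311] turn [-0.0003 -0.0014  0.0009]
```

View pics/n1.png

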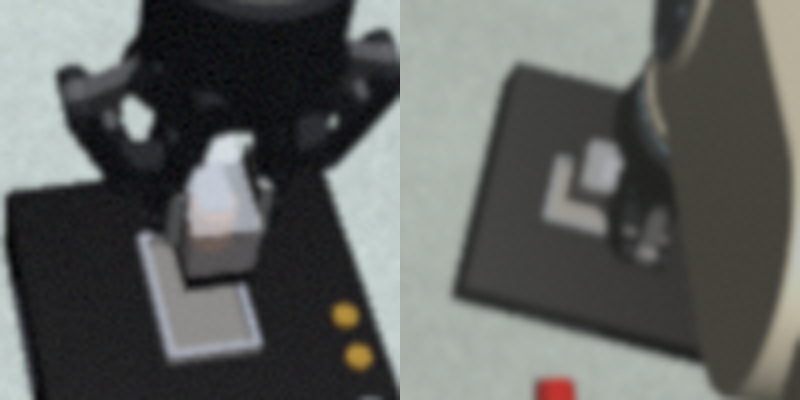

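```bash
python3 - <<'E'
from h import *
s=cam("side")
cv2.imwrite("pics/n2.png",crop(s,340,285,24,14))
c=np.array([.5585,-.0925]);a=np.radians(-14.6);X=np.array([np.cos(a),np.sin(a)]);Y=np.array([-X[1],X[0]])
for sx in(-1,1):
    for z in (.0955,.1055):
        p=c+X*sx*.014-Y*.025; u,v=proj(s,[*p,z]); print(sx,z,((u-316+.5)*14,(v-261+.5)*14))
E
```

```text
-1 0.0955 (np.float64(216.43241202946695), np.float64(593.4161890863048))
-1 0.1055 (np.float64(223.6576590216073), np.float64(546.55471189093))
1 0.0955 (np.float64(450.83567919576603), np.float64(561.9758577647945))
1 0.1055 (np.float64(460.3583156444138), np.float64(514.9931486190437))
```

View pics/n2.png

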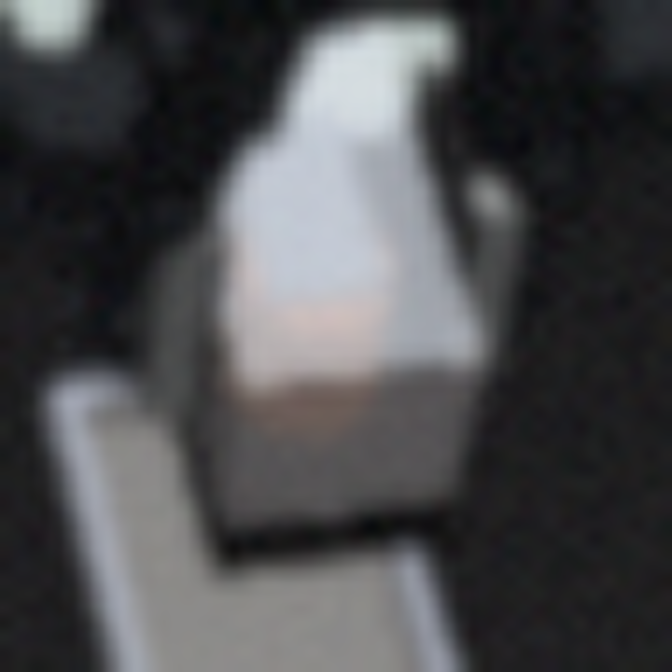

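```bash
python3 - <<'E'
from h import *
t=cam("top")
cv2.imwrite("pics/n3.png",crop(t,376,208,22,14))
c=np.array([.5585,-.0925]);a=np.radians(-14.6);X=np.array([np.cos(a),np.sin(a)]);Y=np.array([-X[1],X[0]])
for sx in(-1,1):
    for z in (.0955,.1355):
        p=c+X*sx*.014+Y*.025; u,v=proj(t,[*p,z]); print(sx,z,((u-354+.5)*14,(v-186+.5)*14))
E
```

```text
-1 0.0955 (np.float64(241.95423569692025), np.float64(415.20556990496186))
-1 0.1355 (np.float64(297.129158756283), np.float64(367.1375009528925))
1 0.0955 (np.float64(278.44140525005946), np.float64(257.14354662231045))
1 0.1355 (np.float64(334.7798950196234), np.float64(202.96280661123268))
```

View pics/n3.png

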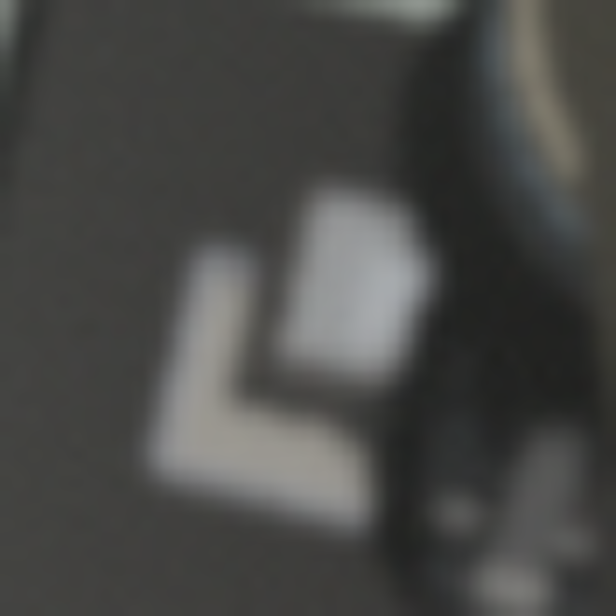

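>>> arm_command([
  [[0.01,-0.026,-0.1,0,-0.001,0,0.2],[0.01,-0.026,-0.2,0,-0.001,0,0.2],[0.01,-0.026,-0.3,0,-0.001,0,0.2],[0.01,-0.026,-0.33,0,-0.001,0,0.2],[0.01,-0.026,-0.33,0,-0.001,0,0.2],[0.01,-0.026,-0.33,0,-0.001,0,0.2]],
])

```text
clock: 7.08
position: [0.5602, -0.0942, 0.2482]
tcp_rot: [-1.079, 1.393, -1.392]
contact_force: [0.9, 1.0, -0.7]
width: 0.0273
```

```bash
python3 - <<'E'
from h import *
go(.5594,-.0951,.092,-14.5)
s=cam("side");t=cam("top")
cv2.imwrite("pics/n4.png",np.hstack([crop(s,338,292,22,9),crop(t,376,210,22,9)]))
E
```

```text
clock 7.0833 jaw yaw -14.45 grasp [ 0.5602 -0.0941  0.0935] w 0.02734134039095366 F [ 0.9  1.  -0.7] Mz [0.027 0.022 0.003]
need shift [-0.008 -0.009 -0.015] turn [-0.0001 -0.     -0.0004]
```

View pics/n4.png

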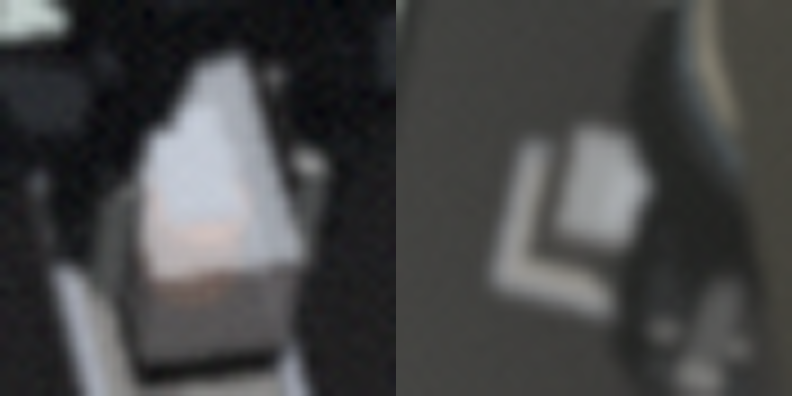

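```bash
python3 - <<'E'
from h import *
a=np.radians(-14.6);X=np.array([np.cos(a),np.sin(a)]);Y=np.array([-X[1],X[0]])
out=[]
for n,c0,(u0,v0) in (("side",(.5593,-.0929),(338,300)),("top",(.5608,-.0924),(376,210))):
    c=cam(n); im=crop(c,u0,v0,22,18); 
    for z,w,l,col in ((.063,14,25,(0,0,255)),(.073,14,25,(0,128,255)),(.103,14,25,(255,0,0)),(.056,20,31,(0,255,0))):
        P=[]
        for sx,sy in((-1,-1),(1,-1),(1,1),(-1,1)):
            p=np.array(c0)+X*sx*w/1000+Y*sy*l/1000;u,v=proj(c,[*p,z]);P.append(((u-(u0-22)+.5)*18,(v-(v0-22)+.5)*18))
        cv2.polylines(im,[np.int32(P)],True,col,1)
    cv2.imwrite(f"pics/n5{n}.png",im[:600])
    out.append(im)
cv2.imwrite("pics/n5.png",cv2.resize(np.hstack(out),(800,400),interpolation=cv2.INTER_AREA))
E
```

```text
(no output)
```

View pics/n5.png

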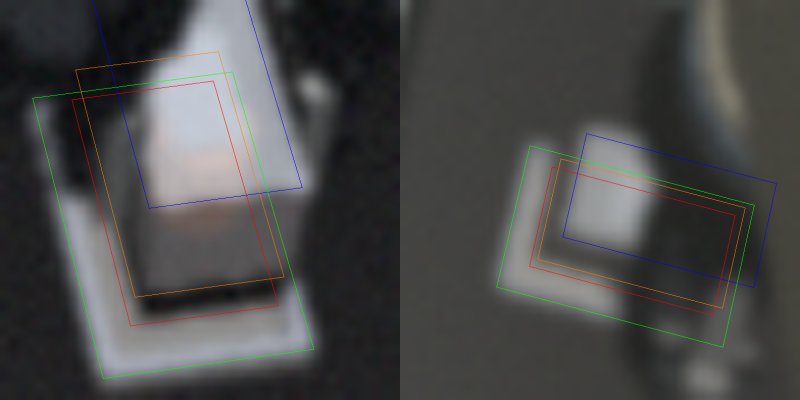

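The overlay shows the relay's top face matching the ideal-at-nest-centre outline in both views to about 0.5 px, which is under 1 mm. Lowering slowly while watching the force.

>>> arm_command([
  [[-0.006,-0.002,-0.03,0,0,0,0.2],[-0.006,-0.002,-0.06,0,0,0,0.2],[-0.006,-0.002,-0.09,0,0,0,0.2],[-0.006,-0.002,-0.1,0,0,0,0.2],[-0.006,-0.002,-0.1,0,0,0,0.2],[-0.006,-0.002,-0.1,0,0,0,0.2]],
])

```text
clock: 7.78
position: [0.56, -0.0945, 0.239]
tcp_rot: [-1.078, 1.392, -1.393]
contact_force: [-0.4, -0.2, -1.5]
width: 0.0274
```

```bash
python3 - <<'E'
from h import *
go(.5596,-.0943,.0805,-14.5)
E
```

```text
clock 7.7833 jaw yaw -14.46 grasp [ 0.5602 -0.0945  0.0843] w 0.027416506106662984 F [-0.4 -0.2 -1.5] Mz [ 0.008 -0.05  -0.031]
need shift [-0.004  0.002 -0.038] turn [ 0.      0.0007 -0.0004]
```

>>> arm_command([
  [[-0.004,0,-0.01,0,0,0,0.2],[-0.004,0,-0.02,0,0,0,0.2],[-0.004,0,-0.03,0,0,0,0.2],[-0.004,0,-0.03,0,0,0,0.2],[-0.004,0,-0.03,0,0,0,0.2]],
])

```text
clock: 8.2
position: [0.5596, -0.0945, 0.2365]
tcp_rot: [-1.078, 1.392, -1.393]
contact_force: [-2.7, 0.3, 5.1]
width: 0.0276
```

```bash
python3 - <<'E'
from h import *
go(.5596,-.0943,.0805,-14.5)
E
```

```text
clock 8.2 jaw yaw -14.46 grasp [ 0.5598 -0.0946  0.0818] w 0.02763373794301702 F [-2.7  0.3  5.1] Mz [0.09  0.402 0.068]
need shift [ 0.     0.002 -0.013] turn [ 0.      0.0008 -0.0003]
```

Contact came at grasp height 81.8 mm, and the relay was gripped 31.8 mm above its underside, so its underside is at 50.0 mm, on the nest floor. Releasing.

>>> arm_command([
  [[0,0,0,0,0,0,0.38],[0,0,0,0,0,0,0.42],[0,0,0,0,0,0,0.5],[0,0,0,0,0,0,0.55],[0,0,0,0,0,0,0.55]],
])

```text
clock: 8.62
position: [0.5596, -0.0945, 0.2365]
tcp_rot: [-1.078, 1.392, -1.393]
contact_force: [0.0, -0.9, 0.0]
width: 0.047
```

>>> arm_command([
  [[0,0,0.1,0,0,0,0.55],[0,0,0.3,0,0,0,0.55],[0,0,0.6,0,0,0,0.55],[0,0,0.9,0,0,0,0.55],[0,0,0.9,0,0,0,0.55]],
])

```text
clock: 9.03
position: [0.5615, -0.0948, 0.3326]
tcp_rot: [-1.072, 1.385, -1.397]
contact_force: [1.6, -0.8, 0.5]
width: 0.0473
```

```bash
python3 - <<'E'
from h import *
go(.5275,-.2203,.15,-70.2)
s=cam("side");t=cam("top")
cv2.imwrite("pics/n6.png",np.hstack([crop(s,338,298,22,9),crop(t,376,210,22,9)]))
E
```

```text
clock 9.0333 jaw yaw -14.46 grasp [ 0.563  -0.0951  0.1779] w 0.04725144511334306 F [ 1.6 -0.8  0.5] Mz [-0.006 -0.042 -0.031]
need shift [-0.34  -1.255 -0.279] turn [ 0.0031  0.0042 -0.4864]
```

View pics/n6.png

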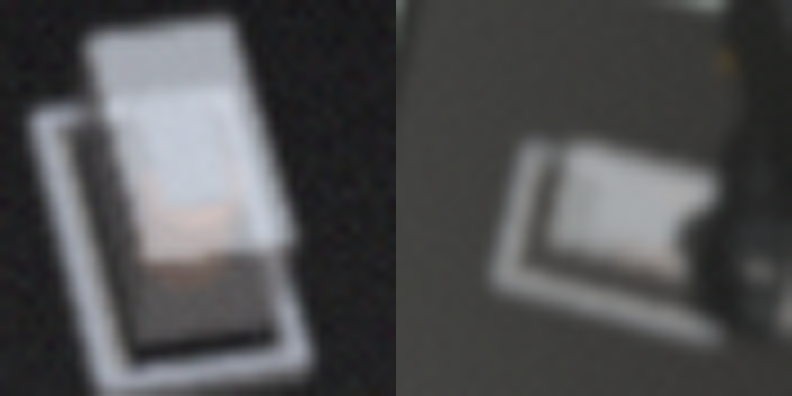

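The relay sits inside the rim in both views, upright and clear of the rim on every side I can see. Now to the knob.

>>> arm_command([
  [[-0.1,-0.3,0,0,0,-0.06,0.6],[-0.2,-0.6,0,0,0,-0.12,0.6],[-0.3,-0.9,0,0,0,-0.18,0.6],[-0.3,-0.95,0,0,0,-0.24,0.6],[-0.3,-0.95,0,0,0,-0.3,0.6],[-0.3,-0.95,0,0,0,-0.36,0.6],[-0.3,-0.95,0,0,0,-0.42,0.6],[-0.3,-0.95,0,0,0,-0.48,0.6],[-0.3,-0.95,0,0,0,-0.486,0.6]],
])

```text
clock: 9.88
position: [0.5295, -0.1895, 0.3272]
tcp_rot: [-0.351, 2.033, -2.04]
contact_force: [0.3, -0.5, -0.1]
width: 0.0511
```

```bash
python3 - <<'E'
from h import *
go(.5275,-.2203,.13,-70.2)
E
```

```text
clock 9.8833 jaw yaw -70.48 grasp [ 0.5295 -0.1901  0.1725] w 0.051106068291208874 F [ 0.3 -0.5 -0.1] Mz [-0.035 -0.02   0.02 ]
need shift [-0.02  -0.308 -0.425] turn [0.0018 0.     0.0024]
```

>>> arm_command([
  [[-0.02,-0.3,-0.1,0.002,0,0.002,0.6],[-0.02,-0.31,-0.3,0.002,0,0.002,0.6],[-0.02,-0.31,-0.42,0.002,0,0.002,0.6],[-0.02,-0.31,-0.42,0.002,0,0.002,0.6],[-0.02,-0.31,-0.42,0.002,0,0.002,0.6]],
])

```text
clock: 10.3
position: [0.527, -0.2199, 0.2842]
tcp_rot: [-0.358, 2.036, -2.032]
contact_force: [0.3, 0.7, 0.2]
width: 0.0513
```

```bash
python3 - <<'E'
from h import *
go(.5275,-.2203,.086,-70.2)
s=cam("side");t=cam("top")
cv2.imwrite("pics/k1.png",np.hstack([crop(s,345,355,40,5),crop(t,420,220,40,5)]))
E
```

```text
clock 10.3 jaw yaw -70.15 grasp [ 0.5266 -0.2197  0.1295] w 0.05129262790999923 F [0.3 0.7 0.2] Mz [-0.022 -0.01   0.019]
need shift [ 0.005 -0.004 -0.435] turn [-0.0008 -0.0012 -0.0004]
```

View pics/k1.png

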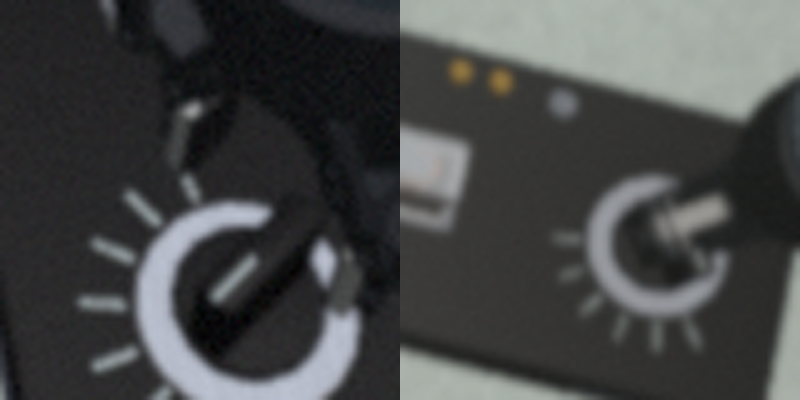

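The side view shows the pads (crop (185,130) and (345,280)) straddling the bar, which points to crop (235,280). Descending.

>>> arm_command([
  [[0.005,-0.005,-0.12,0,0,0,0.6],[0.005,-0.005,-0.25,0,0,0,0.6],[0.005,-0.005,-0.36,0,0,0,0.6],[0.005,-0.005,-0.42,0,0,0,0.6],[0.005,-0.005,-0.42,0,0,0,0.6],[0.005,-0.005,-0.42,0,0,0,0.6]],
])

```text
clock: 10.9
position: [0.5282, -0.2205, 0.2433]
tcp_rot: [-0.356, 2.034, -2.033]
contact_force: [-0.5, 0.3, 1.1]
width: 0.0515
```

```bash
python3 - <<'E'
from h import *
go(.5275,-.2203,.085,-70.2)
s=cam("side")
cv2.imwrite("pics/k2.png",crop(s,350,365,30,12))
E
```

```text
clock 10.9 jaw yaw -70.16 grasp [ 0.5281 -0.2204  0.0886] w 0.05148342090558143 F [-0.5  0.3  1.1] Mz [-0.042 -0.023 -0.021]
need shift [-0.007  0.002 -0.036] turn [-0.0004 -0.0002 -0.0004]
```

View pics/k2.png

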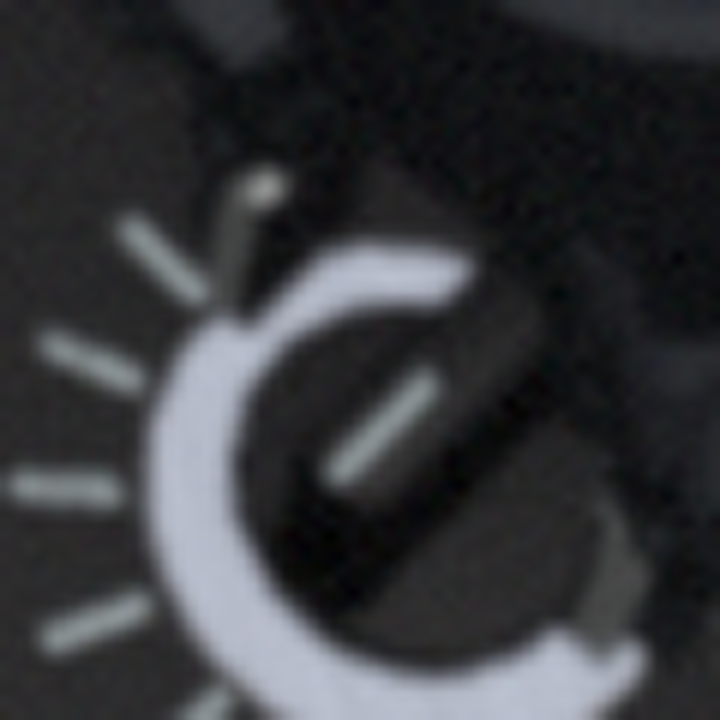

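>>> arm_command([
  [[-0.005,0,-0.03,0,0,0,0.45],[-0.005,0,-0.03,0,0,0,0.3],[-0.005,0,-0.03,0,0,0,0.2],[-0.005,0,-0.03,0,0,0,0.1],[-0.005,0,-0.03,0,0,0,0.0],[-0.005,0,-0.03,0,0,0,0.0],[-0.005,0,-0.03,0,0,0,0.0],[-0.005,0,-0.03,0,0,0,0.0]],
], force=60)

```text
clock: 11.62
position: [0.5276, -0.2196, 0.2413]
tcp_rot: [-0.355, 2.036, -2.031]
contact_force: [-2.7, 8.5, 7.2]
width: 0.0131
```

```bash
python3 - <<'E'
from h import *
go(.5275,-.2203,.085,-70.2)
E
```

```text
clock 11.6167 jaw yaw -70.2 grasp [ 0.5275 -0.2192  0.0866] w 0.013135982722670813 F [-2.7  8.5  7.2] Mz [ 1.362  0.348 -0.084]
need shift [-0.001 -0.007 -0.016] turn [-0.0013 -0.0003 -0.    ]
```

```bash
cat > q.py <<'E'
from h import *
s=manip.state(); m=Ro.from_rotvec(s["tcp_rot"]).as_matrix()
y=np.degrees(np.arctan2(m[1,2],m[0,2]))
print("t",s["clock"].__round__(2),"turned rad",np.radians(-70.2-y)%(2*np.pi) if y>0 else np.radians(-70.2-y),"Mz",s["ft_torque"].round(3),"F",s["contact_force"].round(1),"q6",s["joint_positions"][5].round(3),"w",round(s["width"],4),"g",(s["position"]+.1547*m[:,1]).round(4))
E
```

>>> arm_command([
  [[0,0,0,0,0,-0.025,0],[0,0,0,0,0,-0.05,0],[0,0,0,0,0,-0.05,0]],
])

```text
clock: 11.87
position: [0.5275, -0.2195, 0.2413]
tcp_rot: [-0.256, 2.095, -2.089]
contact_force: [0.6, 0.8, -0.9]
width: 0.0127
```

```bash
python3 q.py
```

```text
t 11.87 turned rad 0.10183159002931062 Mz [-0.123 -0.001  0.149] F [ 0.6  0.8 -0.9] q6 0.927 w 0.0127 g [ 0.5274 -0.2191  0.0866]
```

>>> arm_command([
  [[0,0,0,0,0,-0.025,0],[0,0,0,0,0,-0.05,0],[0,0,0,0,0,-0.05,0]],
])

```text
clock: 12.12
position: [0.5275, -0.2196, 0.2413]
tcp_rot: [-0.154, 2.15, -2.145]
contact_force: [-0.4, -0.5, -2.3]
width: 0.0129
```

```bash
python3 q.py
```

```text
t 12.12 turned rad 0.2022950796428388 Mz [-0.306 -0.023  0.075] F [-0.4 -0.5 -2.3] q6 1.028 w 0.0129 g [ 0.5275 -0.2192  0.0866]
```

>>> arm_command([
  [[0,0,0,0,0,-0.025,0],[0,0,0,0,0,-0.05,0],[0,0,0,0,0,-0.05,0]],
])

```text
clock: 12.37
position: [0.5275, -0.2197, 0.2413]
tcp_rot: [-0.048, 2.202, -2.197]
contact_force: [-0.1, -0.7, -2.5]
width: 0.0127
```

```bash
python3 q.py
```

```text
t 12.37 turned rad 0.3019747184713533 Mz [-0.373 -0.003 -0.006] F [-0.1 -0.7 -2.5] q6 1.127 w 0.0127 g [ 0.5275 -0.2193  0.0866]
```

>>> arm_command([
  [[0,0,0,0,0,-0.025,0],[0,0,0,0,0,-0.05,0],[0,0,0,0,0,-0.05,0]],
])

```text
clock: 12.62
position: [0.5274, -0.2197, 0.2413]
tcp_rot: [-0.061, -2.196, 2.191]
contact_force: [-0.3, -1.3, -2.5]
width: 0.0131
```

```bash
python3 q.py
```

```text
t 12.62 turned rad 0.40065518613501316 Mz [-0.337  0.063  0.062] F [-0.3 -1.3 -2.5] q6 1.226 w 0.0131 g [ 0.5274 -0.2194  0.0866]
```

>>> arm_command([
  [[0,0,0,0,0,-0.025,0],[0,0,0,0,0,-0.05,0],[0,0,0,0,0,-0.05,0]],
])

```text
clock: 12.87
position: [0.5274, -0.2198, 0.2413]
tcp_rot: [-0.165, -2.144, 2.14]
contact_force: [0.2, -1.0, -2.1]
width: 0.013
```

```bash
python3 q.py
```

```text
t 12.87 turned rad 0.4987843892024245 Mz [-0.384  0.115  0.159] F [ 0.2 -1.  -2.1] q6 1.324 w 0.013 g [ 0.5274 -0.2195  0.0866]
```

>>> arm_command([
  [[0,0,0,0,0,-0.025,0],[0,0,0,0,0,-0.05,0],[0,0,0,0,0,-0.05,0]],
])

```text
clock: 13.12
position: [0.5273, -0.2199, 0.2413]
tcp_rot: [-0.264, -2.09, 2.086]
contact_force: [-0.6, -1.8, -2.4]
width: 0.0131
```

```bash
python3 q.py
```

```text
t 13.12 turned rad 0.5967377762733591 Mz [-0.394  0.136  0.084] F [-0.6 -1.8 -2.4] q6 1.422 w 0.0131 g [ 0.5274 -0.2197  0.0866]
```

>>> arm_command([
  [[0,0,0,0,0,-0.025,0],[0,0,0,0,0,-0.05,0],[0,0,0,0,0,-0.05,0]],
])

```text
clock: 13.37
position: [0.5273, -0.22, 0.2414]
tcp_rot: [-0.359, -2.033, 2.03]
contact_force: [-0.7, -1.3, -2.5]
width: 0.0131
```

```bash
python3 q.py
```

```text
t 13.37 turned rad 0.6946467089487967 Mz [-0.445  0.127 -0.017] F [-0.7 -1.3 -2.5] q6 1.52 w 0.0131 g [ 0.5274 -0.2198  0.0867]
```

>>> arm_command([
  [[0,0,0,0,0,-0.025,0],[0,0,0,0,0,-0.05,0],[0,0,0,0,0,-0.05,0]],
])

```text
clock: 13.62
position: [0.5272, -0.22, 0.2413]
tcp_rot: [-0.448, -1.975, 1.972]
contact_force: [-1.3, -2.0, -1.7]
width: 0.0127
```

```bash
python3 q.py
```

```text
t 13.62 turned rad 0.7921944416579808 Mz [-0.448  0.15   0.146] F [-1.3 -2.  -1.7] q6 1.618 w 0.0127 g [ 0.5273 -0.2198  0.0866]
```

>>> arm_command([
  [[0,0,0,0,0,-0.025,0],[0,0,0,0,0,-0.05,0],[0,0,0,0,0,-0.05,0]],
])

```text
clock: 13.87
position: [0.5272, -0.2201, 0.2413]
tcp_rot: [-0.534, -1.916, 1.913]
contact_force: [-0.6, -2.3, -2.2]
width: 0.0129
```

```bash
python3 q.py
```

```text
t 13.87 turned rad 0.8894606693598741 Mz [-0.412  0.254  0.11 ] F [-0.6 -2.3 -2.2] q6 1.715 w 0.0129 g [ 0.5272 -0.2199  0.0866]
```

>>> arm_command([
  [[0,0,0,0,0,-0.025,0],[0,0,0,0,0,-0.05,0],[0,0,0,0,0,-0.05,0]],
])

```text
clock: 14.12
position: [0.5271, -0.2202, 0.2414]
tcp_rot: [-0.616, -1.854, 1.852]
contact_force: [-0.3, -0.8, -2.4]
width: 0.0126
```

```bash
python3 q.py
```

```text
t 14.12 turned rad 0.9868975398901376 Mz [-0.51   0.194  0.146] F [-0.3 -0.8 -2.4] q6 1.812 w 0.0126 g [ 0.5272 -0.22    0.0867]
```

>>> arm_command([
  [[0,0,0,0,0,-0.025,0],[0,0,0,0,0,-0.03,0],[0,0,0,0,0,-0.03,0]],
])

```text
clock: 14.37
position: [0.5271, -0.2202, 0.2413]
tcp_rot: [-0.661, -1.818, 1.816]
contact_force: [-0.6, -2.7, -2.1]
width: 0.013
```

```bash
python3 q.py
```

```text
t 14.37 turned rad 1.043421445938597 Mz [-0.548  0.27   0.028] F [-0.6 -2.7 -2.1] q6 1.869 w 0.013 g [ 0.5271 -0.2201  0.0866]
```

>>> arm_command([
  [[0,0,0,0,0,-0.02,0],[0,0,0,0,0,-0.02,0],[0,0,0,0,0,-0.02,0]],
])

```text
clock: 14.62
position: [0.527, -0.2202, 0.2413]
tcp_rot: [-0.69, -1.794, 1.792]
contact_force: [-1.6, -2.2, -1.5]
width: 0.013
```

```bash
python3 q.py
```

```text
t 14.62 turned rad 1.0804664350583093 Mz [-0.511  0.239  0.039] F [-1.6 -2.2 -1.5] q6 1.906 w 0.013 g [ 0.5271 -0.2201  0.0866]
```

>>> arm_command([
  [[0,0,0,0,0,-0.02,0],[0,0,0,0,0,-0.02,0],[0,0,0,0,0,-0.02,0]],
])

```text
clock: 14.87
position: [0.527, -0.2203, 0.2413]
tcp_rot: [-0.719, -1.769, 1.768]
contact_force: [-0.9, -2.4, -1.6]
width: 0.0131
```

```bash
python3 q.py
```

```text
t 14.87 turned rad 1.118010548439835 Mz [-0.5    0.301  0.003] F [-0.9 -2.4 -1.6] q6 1.944 w 0.0131 g [ 0.5271 -0.2201  0.0866]
```

```bash
cat > qa.py <<'E'
from h import *
L=[]
for i in range(10):
    cam("side"); L.append(manip.state()["ft_torque"][2])
print("meanMz",np.mean(L).round(4),"sd",np.std(L).round(3))
exec(open("q.py").read())
E
python3 qa.py
```

```text
meanMz 0.0348 sd 0.016
t 15.37 turned rad 1.1201909691577498 Mz [-0.601  0.298  0.027] F [-1.9 -1.7 -1.4] q6 1.946 w 0.0128 g [ 0.5271 -0.2201  0.0866]
```

>>> arm_command([
  [[0,0,0,0,0,-0.02,0],[0,0,0,0,0,-0.02,0],[0,0,0,0,0,-0.02,0]],
])

```text
clock: 15.62
position: [0.527, -0.2203, 0.2413]
tcp_rot: [-0.75, -1.742, 1.741]
contact_force: [-1.9, -3.3, -1.0]
width: 0.013
```

```bash
python3 qa.py
```

```text
meanMz 0.0648 sd 0.027
t 16.12 turned rad 1.160098245347755 Mz [-0.67   0.453  0.094] F [-1.8 -3.1 -2. ] q6 1.986 w 0.013 g [ 0.527  -0.2201  0.0866]
```

>>> arm_command([
  [[0,0,0,0,0,-0.02,0],[0,0,0,0,0,-0.02,0],[0,0,0,0,0,-0.02,0]],
])

```text
clock: 16.37
position: [0.527, -0.2203, 0.2413]
tcp_rot: [-0.78, -1.716, 1.714]
contact_force: [-1.5, -3.4, -0.7]
width: 0.0127
```

```bash
python3 qa.py
```

```text
meanMz 0.0854 sd 0.026
t 16.87 turned rad 1.199909405997687 Mz [-0.734  0.493  0.077] F [-2.4 -3.5 -1.9] q6 2.025 w 0.0125 g [ 0.527  -0.2202  0.0866]
```

>>> arm_command([
  [[0,0,0,0,0,-0.02,0],[0,0,0,0,0,-0.02,0],[0,0,0,0,0,-0.02,0]],
])

```text
clock: 17.12
position: [0.5269, -0.2203, 0.2413]
tcp_rot: [-0.808, -1.689, 1.687]
contact_force: [-2.2, -3.4, -1.1]
width: 0.0129
```

```bash
python3 qa.py; python3 - <<'E'
from h import *
s=cam("side");t=cam("top")
cv2.imwrite("pics/k3.png",cv2.resize(np.hstack([crop(s,345,340,50,8),crop(t,405,215,50,8)]),(800,400)))
cv2.imwrite("pics/k4.png",cv2.cvtColor(s["img"],cv2.COLOR_RGB2BGR))
E
```

```text
meanMz 0.1488 sd 0.029
t 17.62 turned rad 1.2398053914072742 Mz [-0.768  0.627  0.197] F [-2.1 -4.7 -1. ] q6 2.065 w 0.0127 g [ 0.5269 -0.2202  0.0866]
```

View pics/k3.png

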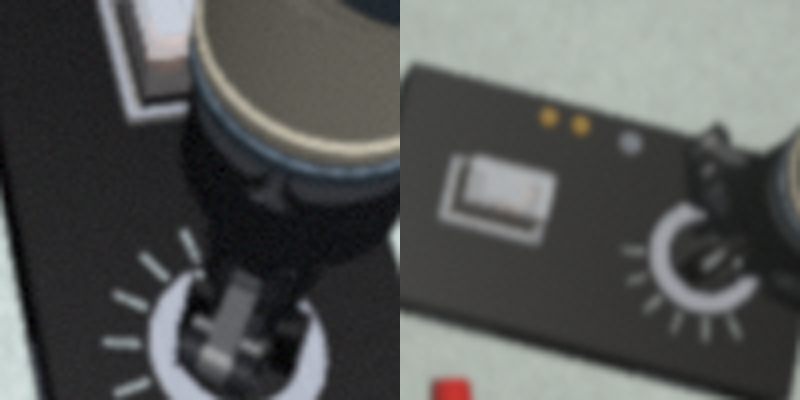

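View pics/k4.png

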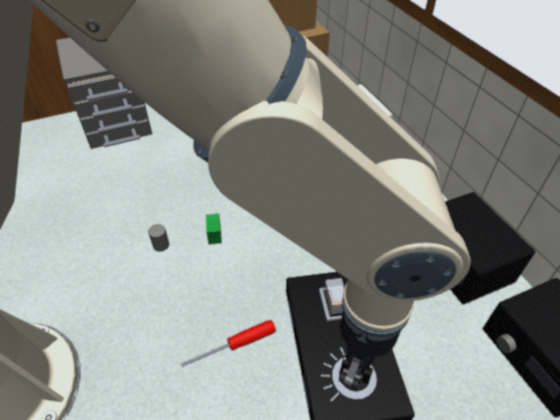

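At 1.24 rad the mean torque has risen to 0.149 N m, just past the third rise and well short of 1.60 rad. The top view shows the relay inside its rim at crop (510,190). Handing in while holding.

```bash
python3 -c "
from rig import manip
print(manip.job_done()); print(manip.state()['clock'])"
```

```text
the job is handed in; nothing more can be done
None
the job is handed in; nothing more can be done
```

The relay is in the nest and released, and I handed the job in at about 17.7 s with the gripper still holding the knob at the third click.

- **Relay:** I gripped it at 28 N and lowered it until it touched at a height that puts its underside at 50 mm, level with the nest floor. After release, both views showed it upright inside the rim.
- **Knob:** I held it at 60 N and turned it clockwise in small steps. Averaged torque rose 0.035, 0.065, 0.085, 0.149 N m at 1.12, 1.16, 1.20 and 1.24 rad, as expected for passing the third click. It is held at 1.24 rad of wrist turn, well short of the fourth click at 1.60.
- **Checks that disagreed:** Single torque readings were noisy, by about 0.03 N m. Those near the second click did not all fit the expected curve, so I relied on the averages near the third. In the side view the relay's lower edge looked about 1.6 px higher than expected, but its top face matched in both views.
- **Other items:** In the last side picture, the green block, capacitor and screwdriver are where they started. The arm hid the yellow block, tin, transformer, heatsink and bottle there, so I did not recheck those; I felt no unexpected contact on the way.

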